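Open the ratchet umbrella clamp

TASK

Open the umbrella clamp fully so that a wet umbrella can go in: press the orange release button all the way down (it stays down), then push the blue-topped sliding jaw back along its bar, by its rubber front, until it meets the yellow end stop. Only press and push with the fingertips: do not grip the jaw or touch the grey skirt round its sides and back, and leave the flashlight, bowl, handle cap and silver fob where they are.

Things in the scene. Friction and masses are not known exactly. Their poses are not given: they have to be found in the camera images.
- clamp: Fixed umbrella clamp, at a varying place and yaw. Dark base plate 90 mm (its x) by 310 mm (its y, -165 to +145 mm), 6 mm thick. A steel bar 20 mm wide runs along y, top 30 mm above the slate, ratchet fins on its +x side, no higher. Fixed jaw at the -y end (58 mm high), yellow end stop at the +y end (42 mm high), both 64 mm wide. Origin: on the slate, on the bar's centre line; z up; the jaw opens to +y.
- fixed_jaw_face (a point): Middle of the fixed jaw's rubber face (which looks to the clamp's +y), 45 mm above the slate. Between it and the jaw_face there are 73 to 118 mm free at the start, with only the bar below.
- jaw (a joint): Travel (m) of the blue-topped sliding jaw along the clamp's +y: 0 = nearest the fixed jaw, 0.14 = fully open, against the end stop. Starts between 0.03 and 0.085. About 2.5 N of drag; stays where it is left. Locked both ways by the ratchet (up to 6 mm of play) until the release is pressed.
- jaw_face (a point): Middle of the jaw's rubber front face, the face to push: it looks to the clamp's -y, towards the fixed jaw; 64 mm wide (clamp x), clear for pushing from 32 to 58 mm above the slate; this point is 45 mm up. The jaw block behind it is 50 mm long (clamp y), its top 58 mm above the slate. Axes as the clamp's.
- release (a joint): Travel (m) of the orange release button, straight down: 0 = up (locked), 0.012 = fully down (unlocked; it frees the jaw from about 0.010). Takes about 2.5 N and stays down by itself.
- release_top (a point): Centre of the top of the orange release button, 36 mm (clamp x) by 30 mm (clamp y), in the middle of the jaw block's top, 27 mm behind (clamp +y of) the jaw face. The top is 74 mm above the slate when up and 62 mm when down; it moves with the jaw.
- jaw_skirt: Grey plastic skirt, 3 mm thick, on the two sides and the back of the sliding jaw, from 16 to 52 mm above the slate; moves with the jaw. Not to be touched. Origin on the slate level under the jaw block's middle.
- end_stop (a point): Point on the front of the yellow end stop at the clamp's +y end, 36 mm above the slate, where the back of the jaw arrives; when fully open, jaw_face lies 57 mm before it (towards -y).
- flashlight: Black steel flashlight lying on the slate, 130 mm long (its x), 36 mm over its hexagonal ends, loose. Origin under its middle.
- bowl: Jade-green ceramic bowl, 110 mm across, 45 mm high, loose. Origin under its centre.
- handle_cap: Black plastic umbrella handle cap, a stub 38 mm across and 45 mm high, standing, loose. Origin under its centre.
- fob: Silver key fob with a black end, 52 by 26 by 7 mm, lying flat, loose. Origin under its silver part.

How it is judged:
On the way, in this order (a step that is already met when the one before it is completed fails the run):
1. the release button is pressed down while the jaw is still where it stood (within its play) (value of joint release above 0.01 m and distance of jaw_face from where it was at the start of the episode below 0.012 m), for 0.1 s.
2. the jaw is pushed back to the end stop (value of joint jaw above 0.134 m), for 0.2 s.
At the end, for the whole second after the job is handed in: The release is down (at least 9.5 of 12 mm), the jaw stands at the end stop within 6 mm, at rest, and each of the four loose things is within 15 mm of where it was (value of joint release above 0.0095 m and value of joint jaw above 0.134 m and velocity of joint jaw below 0.005 m/s and distance of each of flashlight, bowl, handle_cap, fob from where it was at the start of the episode below 0.015 m); the robot touches nothing.
It fails at once if the jaw is gripped, or its grey skirt touched with more than 3 N (contact force between the fingers and jaw_skirt above 3 N).
It fails at once if the flashlight is moved or lifted by more than 15 mm (not (distance of flashlight from where it was at the start of the episode below 0.015 m)).
It fails at once if the bowl is moved or lifted by more than 15 mm (not (distance of bowl from where it was at the start of the episode below 0.015 m)).
It fails at once if the handle cap is moved or lifted by more than 15 mm (not (distance of handle_cap from where it was at the start of the episode below 0.015 m)).
It fails at once if the fob is moved or lifted by more than 15 mm (not (distance of fob from where it was at the start of the episode below 0.015 m)).
It also fails if it takes over 38 s, if anything falls off the work surface, if the arm or the gripper's body presses on something with over 40 N, if the wrist force passes 120 N, or if a joint passes its speed limit or range.

ROBOT

A 7-joint arm with a two-finger parallel gripper is mounted at the origin on the work surface. World frame = base frame: x ahead of the robot, y to its left, z up, the work surface at z = 0. Lengths are in m, angles in rad, forces in N, time in s.
With the tool pointing down it reaches from about 0.4 to 0.875 m from the base axis. Payload 19.3 kg.
Tool frame: the origin (TCP) lies between the finger pads; the fingertips stand 17 mm ahead of it and the grasp point (between the pads) lies 2 mm behind it; z points along the fingers, x is the direction in which the jaws open and shut, and the axes are right-handed (so a half turn about z gives the same grasp; the last joint's range is limited). The gripper opens to 85 mm and grips with 20 to 120 N. Pads are 22 mm wide; open, the fingers measure 114 mm over their backs; the gripper's body (76 mm by 85 mm) begins 54 mm behind the grasp point. The pads swing forward as they close: fully open they stand 13 mm farther back than shut.
Start: joints at [-1.391, 0.521, -0.036, 1.599, 0.021, 1.021, -0.113], TCP at [0.155, 0.606, 0.248] pointing down, gripper open.
Joint ranges: [-2.91, 2.91], [-0.3, 2.13], [-1.5, 1.42], [0.17, 2.43], [-1.26, 4.41], [0.16, 1.93], [-2.52, 2.52]. Speed limits (rad/s): [1.89, 1.89, 2.39, 2.39, 3.01, 3.01, 3.01].

INTERFACE

Orientations are given as [roll, pitch, yaw] about the fixed x, y, z axes, in that order (R = Rz(yaw) Ry(pitch) Rx(roll)).
In Python, from workcell import bot gives the robot as it stands. The module is installed in compiled form; this text tells all that it offers.
- The arm moves only by the tool arm_command, never from a script. Its argument "targets" is a list of rows, each a list of 6 numbers: the shift along the tool's x, y, z in mm, then the turn, a rotation vector about the tool's x, y, z in degrees. In form: [[x, y, z, wx, wy, wz], ...]. A call has 1 to 8 rows; each row shifts and turns the pose as measured when the row begins, along the tool's axes as they then stand; what a row does not reach is not made up. A row lasts 1/10 s, in which the tool goes at most 50 mm and 8.59 degrees, less where a joint would pass 70% of its speed; a pose out of reach is approached as far as the arm can. A call is refused whole if a number of a shift passes 50 or a number of a turn 8.59, either way. A call with a gripper value outside its range is refused whole. "grip" is the opening in per cent of the stroke, from 0 (shut) to 100 (fully open), set as the call begins (left out, the last holds). The fingers move at their own pace and stop on an object; "grip_force" is the grip in N (left out, the last holds). Time passes only in rows, so rows that do not move let the fingers close. It gives the time, the measured TCP pose, the force and the opening at its end, in the units of the state.
- bot.observe(): the state, without advancing time (a new reading comes with each control period).
- bot.grab_frame(name): name is "scene" or "side" or "wrist"; returns a dict with "color" (480x640x3 uint8, red, green, blue), "depth" (480x640 float32, m along the optical axis (not along the pixel's ray), 0 where there is no reading), "fov_y" (degrees; the focal length in pixels is half the picture's height over the tangent of half this angle, whatever the lens; pixels are square), "cx", "cy" (the principal point, pixels), "D" ([k1, k2, p1, p2, k3] as OpenCV has them; the pictures are not rectified), "R" (3x3) and "t" (3): a world point X has camera coordinates R X + t; the wrist camera has in their place "hand_eye" (4x4, takes a point from camera to tool coordinates, whose origin is the TCP and whose axes are the tool frame's). Camera axes: x right, y down, z forward; pixel columns grow to the right and rows downward; lengths in m; the calibration is good to about 2 mm. A picture is of the moment at which its call begins: read the wrist's pose just before it.
- bot.job_done(): hands the job in, once; it reports no verdict.
The state is a dict: "clock": time; "qpos": joint angles; "qd": joint speeds; "joint_efforts": joint torques, N m; "position": TCP position; "tool_rot": TCP orientation; "force": force on the tool from outside, world axes, zero at the start; "moment": the same for the moment, N m; "grip_width": finger opening in m.
Only numpy, scipy, OpenCV 4.12 (cv2) and the standard library are available. Lean on these libraries where they do the work, as an engineer would, in place of code of your own. Each camera call takes 0.05 s, during which the arm holds its last target. There are 200 camera calls.

## Working session

There is one attempt and no reset: what is moved stays moved. The work goes in short steps, Python scripts to look and compute and a tool call to move; the robot and the scene stay as the last step left them, time stands still between calls to the robot, and variables do not carry over. Pictures are saved under pics/ and viewed, about 8 in all and at most 12, crops included, and the job is handed in when it is done.

Besides the shell and the picture viewer there is one more tool, called after "Emit:" in YAML: its name, and indented under it one key for each argument. arm_command: Moves the arm, as the interface text tells. Its arguments: {"type":"object","properties":{"targets":{"type":"array"},"grip":{"type":"number"},"grip_force":{"type":"number"}},"required":["targets"]}

```bash
mkdir -p pics; cat > h.py <<'E'
import numpy as np, cv2, pickle
from workcell import bot
from scipy.spatial.transform import Rotation as Ro
def grab(n,fn):
    s=bot.observe(); f=bot.grab_frame(n); f['s']=s
    if 'hand_eye' in f:
        H=np.array(f['hand_eye']); T=np.eye(4); T[:3,:3]=Ro.from_euler('xyz',s['tool_rot']).as_matrix() if np.size(s['tool_rot'])==3 else np.array(s['tool_rot']); T[:3,3]=s['position']
        W=np.linalg.inv(T@H); f['R']=W[:3,:3]; f['t']=W[:3,3]
    cv2.imwrite(f'pics/{fn}.png',f['color'][:,:,::-1]); pickle.dump(f,open(fn+'.pkl','wb')); return f
def K(f):
    F=240/np.tan(np.radians(f['fov_y'])/2); return np.array([[F,0,f['cx']],[0,F,f['cy']],[0,0,1]])
def cloud(f):
    v,u=np.mgrid[:480,:640]; p=np.stack([u,v],-1).reshape(-1,1,2).astype(float)
    n=cv2.undistortPoints(p,K(f),np.array(f['D'],float)).reshape(480,640,2)
    d=f['depth'].astype(float)[...,None]; P=np.concatenate([n*d,d],-1)
    X=(P-np.array(f['t']))@np.array(f['R']); X[f['depth']<=0]=np.nan; return X
def ray(f,u,v,z):
    n=cv2.undistortPoints(np.array([[[u,v]]],float),K(f),np.array(f['D'],float)).ravel()
    R=np.array(f['R']); d=R.T@np.array([*n,1]); c=-R.T@np.array(f['t']); return c+d*(z-c[2])/d[2]
E
python3 - <<'E'
from h import *
print(bot.observe())
a=grab('scene','scene1');b=grab('side','side1')
cv2.imwrite('pics/both1.png',cv2.resize(np.vstack([a['color'],b['color']])[:,:,::-1],None,fx=.62,fy=.62))
E
```

```text
{'clock': 0.0, 'qpos': array([-1.39116768,  0.52198006, -0.03629257,  1.59992813,  0.02123429,
        1.02110456, -0.11278888]), 'qd': array([-5.68483170e-04, -1.23227611e-03,  1.05399565e-03,  1.56465789e-03,
       -1.20412470e-03, -4.95092331e-04, -1.01703890e-05]), 'joint_efforts': array([ 1.13726178e-04, -9.27119780e+01,  1.98019199e+00, -3.69927263e+01,
        1.78764848e-02,  8.13331601e-03,  2.96864425e-05]), 'position': array([0.15451476, 0.60531386, 0.24777588]), 'tool_rot': array([3.14147428e+00, 1.02812927e-03, 1.32095505e+00]), 'force': array([-0.26398277,  0.57162224,  0.19404054]), 'moment': array([ 0.02424226,  0.014131  , -0.00560594]), 'grip_width': 0.08547574213400504}
```

View pics/scene1.png

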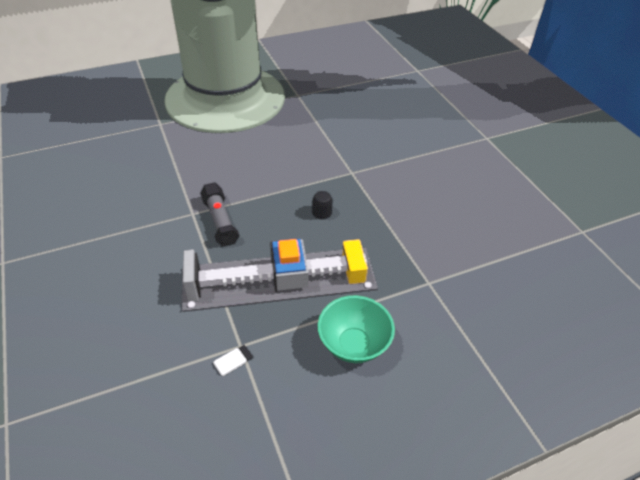

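The scene view shows the clamp around (190-375, 240-305): fixed jaw at the left (190,272), orange button at (289,251), end stop at (355,262). The flashlight is at (218,213), the cap at (322,205), the bowl at (356,330) and the fob at (233,360).

```bash
python3 - <<'E'
from h import *
import pickle
f=pickle.load(open('scene1.pkl','rb'))
X=cloud(f); hsv=cv2.cvtColor(f['color'],cv2.COLOR_RGB2HSV).astype(int); h,s,v=hsv[...,0],hsv[...,1],hsv[...,2]
box=np.zeros((480,640),bool); box[150:400,150:420]=1
for n,m in dict(orange=(h>5)&(h<19)&(s>170)&(v>150),yellow=(h>20)&(h<32)&(s>150),blue=(h>100)&(h<118)&(s>150)&(v>100),green=(h>65)&(h<90)&(s>120)).items():
    P=X[m&box]; P=P[~np.isnan(P[:,0])]; zt=np.percentile(P[:,2],95); T=P[P[:,2]>zt-.006]
    print(n,len(P),'ztop',zt.round(4),'topmean',T.mean(0).round(4),'min',np.percentile(T,3,0).round(3),'max',np.percentile(T,97,0).round(3))
    if n!='green': 
        r=cv2.minAreaRect((T[:,:2]*1000).astype(np.float32)); print('  rect mm',r)
for u,v,z in [(289,251,.074),(190,260,.058),(183,303,.006),(376,287,.006),(213,190,.018),(227,235,.018),(322,198,.045),(231,361,.007),(192,304,.006),(368,285,.006)]: print(u,v,ray(f,u,v,z).round(4), X[v,u].round(4))
def proj(): pass
c=f['color'][170:390,150:410]; cv2.imwrite('pics/crop1.png',cv2.resize(c,None,fx=3,fy=2.7,interpolation=cv2.INTER_CUBIC)[:,:,::-1])
E
```

```text
orange 119 ztop 0.0754 topmean [ 0.5628 -0.0551  0.0732] min [ 0.538 -0.066  0.07 ] max [ 0.574 -0.04   0.076]
  rect mm ((555.2221069335938, -49.972877502441406), (27.652271270751953, 36.55931091308594), 75.91030883789062)
yellow 965 ztop 0.0759 topmean [ 0.5556 -0.049   0.0752] min [ 0.542 -0.061  0.073] max [ 0.57  -0.037  0.077]
  rect mm ((554.401123046875, -48.80624771118164), (23.27293586730957, 32.70921325683594), 76.36494445800781)
blue 283 ztop 0.0608 topmean [ 0.568  -0.058   0.0591] min [ 0.525 -0.075  0.057] max [ 0.587 -0.032  0.061]
  rect mm ((555.2049560546875, -50.610694885253906), (43.22780227661133, 63.457427978515625), 76.70539093017578)
green 3742 ztop 0.0461 topmean [7.016e-01 4.000e-04 4.450e-02] min [ 0.655 -0.056  0.04 ] max [0.759 0.047 0.047]
289 251 [ 0.5603 -0.05    0.074 ] [ 0.5591 -0.0496  0.0725]
190 260 [ 0.5081 -0.194   0.058 ] [ 0.5112 -0.1942  0.0614]
183 303 [ 0.5441 -0.2218  0.006 ] [ 0.5455 -0.2218  0.0078]
376 287 [0.6272 0.073  0.006 ] [0.6268 0.0732 0.0054]
213 190 [ 0.3178 -0.1125  0.018 ] [ 0.3405 -0.1159  0.0379]
227 235 [ 0.4391 -0.1199  0.018 ] [ 0.4476 -0.1214  0.0268]
322 198 [0.439  0.0563 0.045 ] [0.4388 0.0564 0.0447]
231 361 [ 0.6713 -0.1811  0.007 ] [ 0.6714 -0.1811  0.0072]
192 304 [ 0.5511 -0.2092  0.006 ] [ 0.5554 -0.2094  0.0114]
368 285 [0.6188 0.0628 0.006 ] [0.6229 0.0602 0.012 ]
```

View pics/side1.png

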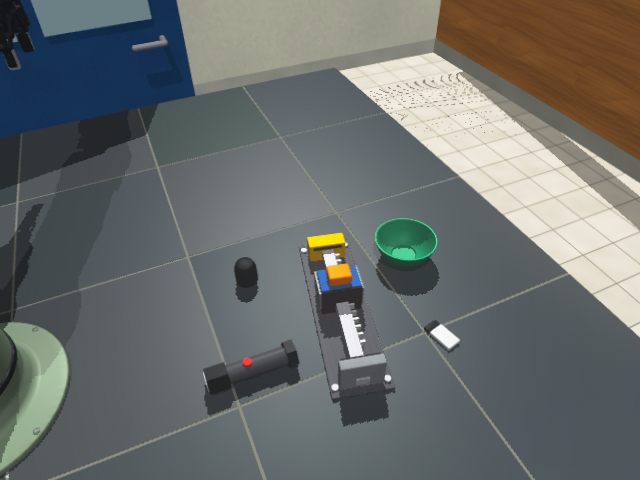

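The side view agrees: the jaw is near the end stop and the area around the clamp is clear. The clamp's +y axis is at about 75° in world, which nearly matches tool x (tool y is about clamp +x). I'll move above the button with the fingers shut.

Emit:
arm_command:
  targets:
    - [-36,37,0,0,0,0]
    - [-36,37,0,0,0,0]
    - [-36,37,0,0,0,0]
    - [-36,37,0,0,0,0]
    - [-36,37,0,0,0,0]
    - [-36,37,0,0,0,0]
    - [-36,37,0,0,0,0]
    - [-36,37,0,0,0,0]
  grip: 0

```text
clock: 0.9
position: [0.3609, 0.2638, 0.2452]
tool_rot: [-3.139, 0.003, 1.331]
force: [0.6, 0.4, 0.2]
grip_width: -0.0001
```

Emit:
arm_command:
  targets:
    - [-36,37,0,0,0,0]
    - [-36,37,0,0,0,0]
    - [-36,37,0,0,0,0]
    - [-36,37,0,0,0,0]
    - [-36,37,0,0,0,0]
    - [-36,37,0,0,0,0]
    - [0,0,0,0,0,0]

```text
clock: 1.6
position: [0.5196, 0.0021, 0.2453]
tool_rot: [-3.141, 0.004, 1.325]
force: [-1.0, 1.9, 0.4]
grip_width: -0.0
```

```bash
python3 - <<'E'
from h import *
f=grab('wrist','w1'); print(f['s']['position'],f['s']['tool_rot'],f['hand_eye'])
X=cloud(f); 
for p in [(320,240)]: print(X[p[1],p[0]])
E
```

```text
[0.51961055 0.00207463 0.24531622] [-3.14068427  0.00404594  1.32503873] [[ 9.99999597e-01  8.61325754e-04 -2.52825765e-04 -1.99233540e-03]
 [-7.58225317e-04  9.61235026e-01  2.75729305e-01 -6.92159152e-02]
 [ 4.80517732e-04 -2.75729002e-01  9.61235292e-01 -1.25793217e-01]
 [ 0.00000000e+00  0.00000000e+00  0.00000000e+00  1.00000000e+00]]
[ 0.55560121 -0.00716353  0.01477652]
```

View pics/w1.png

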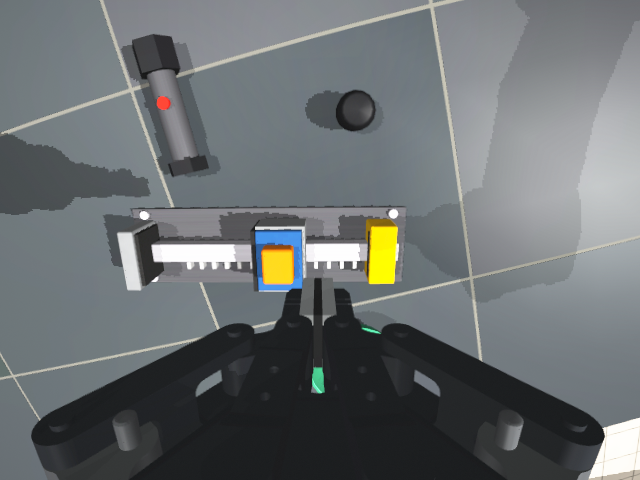

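The wrist view shows the clamp nearly aligned with image x. The button spans about (263-294, 247-284), the jaw front edge is at x≈256, the end stop is at (368-396, 220-283), and the fixed jaw face is at x≈155.

```bash
python3 - <<'E'
from h import *
f=pickle.load(open('w1.pkl','rb'));s=f['s'];X=cloud(f)
R=Ro.from_euler('xyz',s['tool_rot']).as_matrix()
hsv=cv2.cvtColor(f['color'],cv2.COLOR_RGB2HSV).astype(int)
a,b=ray(f,134,210,.006),ray(f,404,207.5,.006); d=b-a
print('plate',np.linalg.norm(d),'dir deg',np.degrees(np.arctan2(d[1],d[0])),'tool x deg',np.degrees(s['tool_rot'][2]))
e=d/np.linalg.norm(d)
h,S,v=hsv[...,0],hsv[...,1],hsv[...,2]
bt=np.zeros((480,640),bool); bt[235:295,250:310]=1
m=bt&(h<22)&(S>150)&(v>120); P=X[m]; P=P[abs(P[:,2]-.074)<.008]
q=cv2.minAreaRect((P[:,:2]*1000).astype(np.float32)); print('button',len(P),P.mean(0),q)
print('ray btn',ray(f,278.5,265.5,.074),'jaw front edge',ray(f,257,232,.058),ray(f,257,290,.058),'stop front',ray(f,368,225,.042),ray(f,368,283,.042),'fixed face',ray(f,157,225,.058))
c=np.array([*(np.array(q[0])/1000),.074]); 
for n,u,vv,z in [('jawface',257,260,.058),('stop',369,260,.042),('fix',156,228,.058)]:
    print(n,'along e from button', (ray(f,u,vv,z)-c)@e)
print('tool offset to button mm',R.T@(c-s['position'])*1000)
E
```

```text
plate 0.3048414651448199 dir deg 76.46614992182295 tool x deg 75.91912712150494
button 239 [ 0.54733284 -0.04799561  0.07185193] ((554.2658081054688, -49.417198181152344), (29.72524642944336, 35.00947570800781), 76.91351318359375)
ray btn [ 0.55347386 -0.04747516  0.074     ] jaw front edge [ 0.52035824 -0.06181739  0.058     ] [ 0.579491   -0.07987654  0.058     ] stop front [0.54403936 0.04589135 0.042     ] [0.60671949 0.03302334 0.042     ] fixed face [ 0.48958928 -0.15580198  0.058     ]
jawface along e from button -0.021710303979233913
stop along e from button 0.09257124698379243
fix along e from button -0.12001164089257173
tool offset to button mm [-40.81987295  46.29724043 171.44079319]
```

Button at (0.554, -0.049), and it measures 30 × 35 mm as it should. The stop is about 92 mm along +y from the button, so about 62 mm of travel remains. I'll go over the button and come down.

Emit:
arm_command:
  targets:
    - [-21,23,0,0,0,-0.4]
    - [-21,23,0,0,0,0]
    - [0,0,40,0,0,0]
    - [0,0,40,0,0,0]
    - [0,0,40,0,0,0]
    - [0,0,10,0,0,0]
    - [0,0,0,0,0,0]

```text
clock: 2.35
position: [0.553, -0.0421, 0.1117]
tool_rot: [-3.139, -0.0, 1.341]
force: [1.2, -0.7, 0.5]
grip_width: -0.0002
```

Emit:
arm_command:
  targets:
    - [-6,2,6,0,0,0]
    - [-1,0,5,0,0,0]
    - [0,0,3,0,0,0]
    - [0,0,0,0,0,0]

```text
clock: 2.75
position: [0.5556, -0.0491, 0.1013]
tool_rot: [3.139, -0.002, 1.342]
force: [-0.0, -0.1, 0.2]
grip_width: 0.0
```

Emit:
arm_command:
  targets:
    - [0,0,6,0,0,0]
    - [0,0,6,0,0,0]
    - [0,0,5,0,0,0]
    - [0,0,4,0,0,0]

```text
clock: 3.15
position: [0.5565, -0.049, 0.0802]
tool_rot: [3.137, -0.003, 1.342]
force: [-0.3, -0.2, 2.1]
grip_width: 0.0001
```

Emit:
arm_command:
  targets:
    - [0,0,2,0,0,0]
    - [0,0,2,0,0,0]
    - [0,0,2,0,0,0]

```text
clock: 3.45
position: [0.5578, -0.0493, 0.0783]
tool_rot: [3.134, -0.004, 1.341]
force: [-19.4, 1.7, 63.3]
grip_width: 0.0
```

The button bottomed out: the tip is at 61 mm and the force rose sharply. I'll lift off and look.

Emit:
arm_command:
  targets:
    - [0,0,-8,0,0,0]
    - [0,0,-20,0,0,0]
    - [-27,0,-20,0,0,0]
    - [-28,0,0,0,0,0]
    - [0,0,0,0,0,0]

```text
clock: 3.95
position: [0.5447, -0.1037, 0.1279]
tool_rot: [3.134, -0.004, 1.344]
force: [0.2, -0.1, -1.0]
grip_width: -0.0002
```

```bash
python3 - <<'E'
from h import *
f=grab('wrist','w2'); X=cloud(f);s=f['s']; print(s['position'],s['tool_rot'],s['force'])
hsv=cv2.cvtColor(f['color'],cv2.COLOR_RGB2HSV).astype(int);h,S,v=hsv[...,0],hsv[...,1],hsv[...,2]
R=Ro.from_euler('xyz',s['tool_rot']).as_matrix()
for n,m in dict(orange=(h<20)&(S>150)&(v>120),blue=(h>100)&(h<118)&(S>150)&(v>100)).items():
    P=X[m]; P=P[~np.isnan(P[:,0])&(P[:,2]>.05)&(P[:,2]<.085)]; T=(P-s['position'])@R*1000
    print(n,len(P),np.median(P[:,2]),'tool frame mm',np.percentile(T,[2,50,98],0).round(1).tolist())
E
```

```text
[ 0.5446595  -0.10371786  0.1279094 ] [ 3.13374926 -0.00447663  1.34350102] [ 0.1664425  -0.07427523 -1.01575219]
orange 426 0.06084019666247138 tool frame mm [[39.7, -20.7, 65.5], [41.7, -8.1, 67.3], [68.5, 14.1, 69.5]]
blue 3968 0.058154683713564304 tool frame mm [[32.4, -34.2, 68.6], [52.6, -11.5, 70.0], [75.9, 26.9, 71.4]]
```

View pics/w2.png

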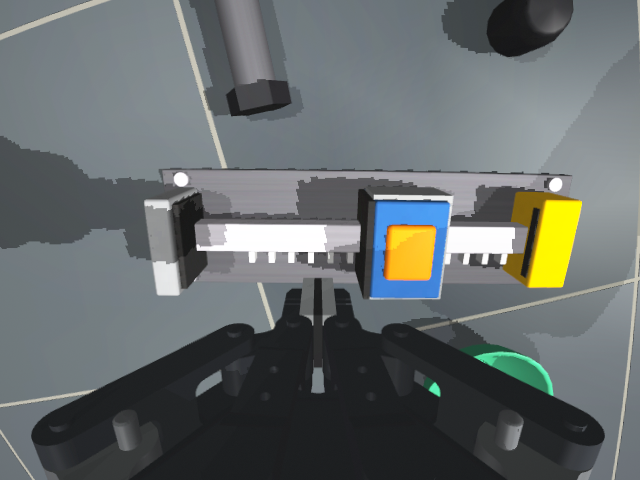

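The button is down (61 mm, flush with its frame), and the jaw has not moved. The jaw front is about 31 mm ahead along tool x, and the gap in front of it is clear. Coming down in front of the face now.

Emit:
arm_command:
  targets:
    - [-3,-3,25,0,0,0]
    - [0,0,25,0,0,0]
    - [0,0,16,0,0,0]
    - [0,0,0,0,0,0]

```text
clock: 4.4
position: [0.5434, -0.1008, 0.0591]
tool_rot: [3.133, -0.007, 1.347]
force: [-1.0, 0.0, 0.1]
grip_width: 0.0
```

Emit:
arm_command:
  targets:
    - [8,0,0,0,0,0]
    - [6,0,0,0,0,0]
    - [6,0,0,0,0,0]
    - [6,0,0,0,0,0]

```text
clock: 4.8
position: [0.5501, -0.073, 0.0608]
tool_rot: [3.132, -0.007, 1.347]
force: [-0.9, -2.4, -2.2]
grip_width: 0.0001
```

Emit:
arm_command:
  targets:
    - [7,0,0,0,0,0]
    - [7,0,0,0,0,0]
    - [7,0,0,0,0,0]
    - [7,0,0,0,0,0]
    - [7,0,0,0,0,0]
    - [7,0,0,0,0,0]

```text
clock: 5.4
position: [0.5608, -0.0283, 0.0621]
tool_rot: [3.13, -0.007, 1.347]
force: [1.0, -3.4, -0.8]
grip_width: -0.0
```

Emit:
arm_command:
  targets:
    - [4,0,0,0,0,0]
    - [4,0,0,0,0,0]
    - [3,0,0,0,0,0]

```text
clock: 5.7
position: [0.5614, -0.0256, 0.0621]
tool_rot: [3.131, 0.003, 1.341]
force: [-4.8, -18.8, 4.3]
grip_width: -0.0001
```

Force rose to about 19 N, so the jaw is at the stop. I'll hold briefly, back off, lift and check.

Emit:
arm_command:
  targets:
    - [1,0,0,0,0,0]
    - [1,0,0,0,0,0]
    - [1,0,0,0,0,0]

```text
clock: 6.0
position: [0.5612, -0.026, 0.0623]
tool_rot: [3.132, 0.007, 1.337]
force: [-2.0, -9.8, 0.3]
grip_width: -0.0001
```

Emit:
arm_command:
  targets:
    - [-10,0,0,0,0,0]
    - [-15,0,0,0,0,0]
    - [0,0,-30,0,0,0]
    - [0,0,-40,0,0,0]
    - [0,0,-40,0,0,0]
    - [0,0,-20,0,0,0]
    - [0,0,0,0,0,0]

```text
clock: 6.7
position: [0.5525, -0.0545, 0.1968]
tool_rot: [3.134, 0.007, 1.335]
force: [-0.2, -1.1, -1.2]
grip_width: 0.0
```

```bash
python3 - <<'E'
from h import *
f=grab('wrist','w3'); X=cloud(f);s=f['s']; print(s['clock'],s['position'],s['force'])
hsv=cv2.cvtColor(f['color'],cv2.COLOR_RGB2HSV).astype(int);h,S,v=hsv[...,0],hsv[...,1],hsv[...,2]
R=Ro.from_euler('xyz',s['tool_rot']).as_matrix()
for n,m in dict(orange=(h<20)&(S>150)&(v>120),blue=(h>100)&(h<118)&(S>150)&(v>100),yellow=(h>20)&(h<32)&(S>150)).items():
    P=X[m]; P=P[~np.isnan(P[:,0])&(P[:,2]>.035)&(P[:,2]<.085)]; T=(P-s['position'])@R*1000
    print(n,len(P),np.median(P[:,2]),'tool frame mm',np.percentile(T,[2,50,98],0).round(1).tolist())
g=grab('scene','scene2')
a=pickle.load(open('scene1.pkl','rb'))['color']
d=np.abs(a.astype(int)-g['color']).sum(2)
for n,(u,w) in dict(flash=(218,213),cap=(322,205),bowl=(356,330),fob=(233,360)).items(): print(n,(d[w-20:w+20,u-20:u+20]>80).sum())
E
```

```text
6.7 [ 0.55253835 -0.05452832  0.19681171] [-0.17266696 -1.08544952 -1.22256951]
orange 291 0.060755811504856296 tool frame mm [[-105.8, -157.8, 133.5], [55.7, -10.8, 135.6], [82.8, 16.4, 161.1]]
blue 2329 0.058146283004708095 tool frame mm [[46.7, -31.1, 136.7], [67.2, -7.4, 138.2], [90.2, 29.6, 139.8]]
yellow 3316 0.04266468458230401 tool frame mm [[58.2, -30.8, 133.1], [105.2, -1.8, 153.4], [125.0, 29.3, 155.4]]
flash 0
cap 0
bowl 0
fob 0
```

View pics/w3.png

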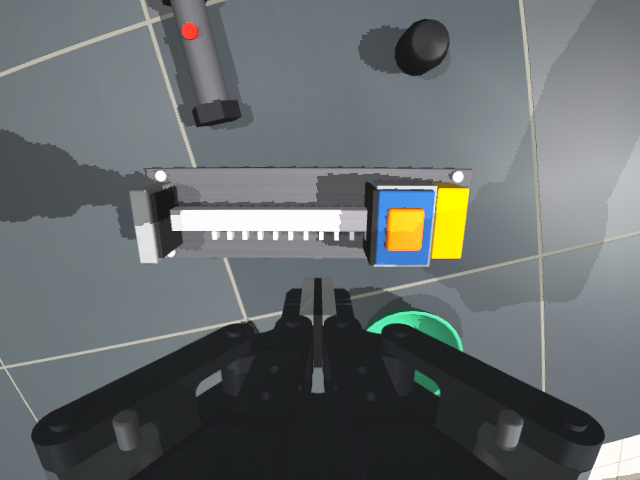

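View pics/scene2.png

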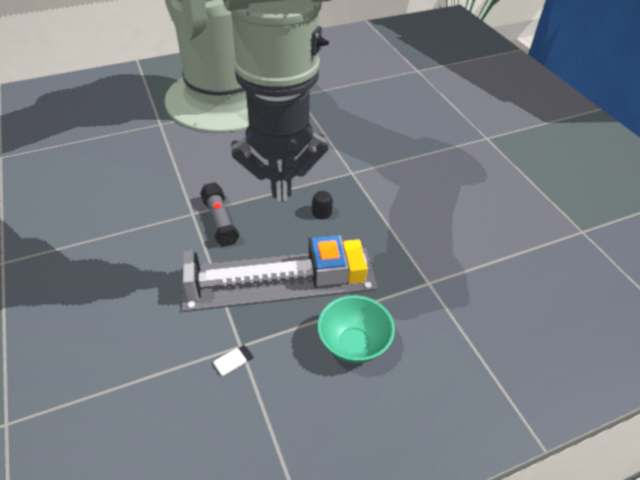

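The jaw (368-435, 185-265) stands against the yellow stop with only its thin skirt line between. The button is down, and the flashlight, cap, bowl and fob show no change. Handing in.

```bash
python3 -c "
from h import *
print(bot.job_done())"
```

```text
the job is handed in; nothing more can be done
None
```

The umbrella clamp is fully open: I pressed the orange button down with shut fingertips, then pushed the jaw by its rubber front to the yellow end stop. I then backed off, lifted the arm clear and handed the job in at about 6.7 s; handing in gives no verdict.

- **Button:** its top measured 61 mm above the slate after the press, against 62 mm nominal when fully down. The jaw showed no movement at that point. The button bottomed out harder than needed, at about 63 N on the wrist, below the 120 N limit.
- **Jaw:** the force rose to about 19 N when it met the stop. The last wrist picture shows only the thin skirt line between the jaw and the stop. I judged this from the force and the picture; I did not measure the jaw's travel directly.
- **Loose things:** before-and-after scene pictures show no pixel change around the flashlight, bowl, handle cap or fob.
- **Skirt:** I never gripped the jaw, and the fingers stayed in front of or above it. I have no direct reading of force on the skirt.

No check failed or disagreed.

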